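# Set the mist needle valve: close to the seat, back off a quarter turn

### The arm

A 6-joint arm with a two-finger parallel gripper is mounted at the origin on the work surface. World frame = base frame: x ahead of the robot, y to its left, z up, the work surface at z = 0. Lengths are in m, angles in rad, forces in N, time in s.
With the tool pointing down it reaches from about 0.375 to 0.825 m from the base axis. Payload 5.5 kg.
Tool frame: the origin (TCP) lies at the very end of the fingers, on their centre line; the grasp point (between the pads) lies 19 mm behind it; z points along the fingers, y is the direction in which the jaws open and shut (so a half turn about z gives the same grasp; the last joint's range is limited). The gripper opens to 85 mm and grips with 20 to 120 N. Pads are 22 mm wide; open, the fingers measure 114 mm over their backs; the gripper's body (76 mm by 85 mm) begins 54 mm behind the grasp point. The pads swing forward as they close: fully open they stand 13 mm farther back than shut.
Start: joints at [-1.187, 0.314, -0.047, 1.21, 0, 1.571], TCP at [0.225, -0.556, 0.231] pointing down, gripper open.
Joint ranges: [-2.67, 2.67], [-0.69, 1.73], [-1.03, 1.25], [-2.08, 2.16], [-1.42, 1.45], [-3.14, 3.14]. Speed limits (rad/s): [2.39, 2.39, 3.01, 3.14, 3.14, 3.14].

### API

Orientations are given as a unit quaternion [w, x, y, z].
In Python, from cell import robot gives the robot as it stands.
- The arm moves only by the tool step_arm, never from a script. Its arguments are lists of equal length, an entry for each row: "gripper": the finger opening in m, from 0 to 0.0854; "travel": the shift along the world's x, y, z in m, a list of three; "turn": the turn about the world's z in rad. A call has 1 to 20 rows; each row shifts and turns the commanded pose from where the row before left it; what a row does not reach is not made up. A row lasts 1/10 s, in which the tool goes at most 50 mm and 8.59 degrees, less where a joint would pass 70% of its speed; a pose out of reach is approached as far as the arm can. A call with a gripper value outside its range is refused whole. The fingers move at their own pace and stop on an object; "force" is the grip in N (left out, the last holds). Time passes only in rows, so rows that do not move let the fingers close. It gives the time, the measured TCP pose, the force and the opening at its end, in the units of the state.
- robot.sense(): the state, without advancing time (a new reading comes with each control period).
- robot.read_camera(name): name is "side" or "top"; returns (picture, depth): 400x640x3 uint8, red, green, blue; 400x640 float32, m along the optical axis (not along the pixel's ray), 0 where there is no reading.
- robot.calibration(name): a dict with "vertical_fov" (degrees; the focal length in pixels is half the picture's height over the tangent of half this angle, whatever the lens; pixels are square), "cx", "cy" (the principal point, pixels), "position" and "attitude" of the camera in the world. Camera axes: x right, y up, looking along -z (the intrinsics and any distortion apply to the point x, -y, -z); pixel columns grow to the right and rows downward; lengths in m; the calibration is good to about 2 mm. A picture is of the moment at which its call begins. calibration takes no time and is no camera call.
- robot.close_job(): hands the job in, once; it reports no verdict.
The state is a dict: "time": time; "joint_pos": joint angles; "qd": joint speeds; "effort": joint torques, N m; "tcp_pos": TCP position; "tool_rot": TCP orientation; "ft_force": force on the tool from outside, world axes, zero at the start; "moment": the same for the moment, N m; "opening": opening from 0.0 (shut) to 1.0 (fully open).
Only numpy, scipy, OpenCV 4.12 (cv2) and the standard library are available. Lean on these libraries where they do the work, as an engineer would, in place of code of your own. Each camera call takes 0.05 s, during which the arm holds its last target.

### The job

Set the flow of the red-handled mist valve: screw its handle clockwise until you feel the needle bottom gently on its seat, without forcing it any tighter, then open it a quarter turn from there and let go. Leave the blue-handled valve and everything else on the bench as they are.

Things in the scene. Friction and masses are not known exactly. Their poses are not given: they have to be found in the camera images.
- red_valve: Brass needle valve with a RED bar handle, on a 130 x 96 x 8 mm plate fixed to the bench. Origin: centre of the plate's underside, on the turning axis; z up, y along two pipe stubs (to +-80 mm, 20 mm thick, centre 28 mm up), x towards its nozzle (to 58 mm, 28 mm up). Body 44 x 44 mm, up to 48 mm, neck 28 mm across, up to 62 mm. Place and yaw vary; the valves may swap places.
- red_grip (a point): Grip point of the red handle: on the turning axis, mid-bar, 89 mm above the bench. Hub 34 mm across, 62 to 72 mm up; on it an upright bar 46 mm long, 12 mm thick, 72 to 102 mm up. Turns with the handle, which does not rise: x along the bar to its white-marked end, y across the bar, z up. Clockwise from above closes, anticlockwise opens. It stays where it is left.
- red_mark (a point): Top of the bar's white-marked end, 22 mm from the axis, 102 mm up. At the start the valve is 0.35 to 0.67 turn open; where the bar points when seated varies and is not visible. Turning takes 0.06 N m; once bottomed, torque climbs 2 N m per rad more, like a springy stop. 0.2 to 0.4 N m is a gentle stop; 0.06 turn (22 deg, 0.8 N m) past first contact spoils the seat.
- red_needle (a point): A point on the red valve's needle, hidden inside the brass body, on the axis: 30 mm above the plate's underside when the needle just touches its seat. It rises 0.5 mm per turn as the handle is opened (0.125 mm for a quarter turn), far too little to be set by measuring it.
- red_seatdisc (a point): The hidden seat disc under the needle, on the axis, 28 mm above the plate's underside. It is squeezed down by 0.5 mm per turn of handle forced past first contact (spoilt at 0.03 mm).
- blue_valve: The same valve with a BLUE handle, same sizes and axes; it is set already and must not be turned.
- blue_mark (a point): Top of the marked end of the blue handle's bar, 22 mm from its axis, 102 mm above the bench; x along the bar outwards.
- grow_log: Bystander: upright brown mushroom substrate log, 96 mm across and 110 mm tall with small mushrooms up to about 155 mm; origin at the centre of its underside.
- punnet: Bystander: white open punnet of mushrooms, 150 (x) x 100 (y) x 45 mm; origin at the centre of its underside.
- knife: Bystander: harvest knife lying flat, about 160 mm along x, 16 mm high, green handle, handle end at -90 mm; origin underneath, on its length.
- sprayer: Bystander: white spray bottle with a green head, 72 mm across, 170 mm tall; origin at the centre of its underside.
Things that resemble listed ones, but are neither listed nor needed, are in the scene too. What is shaped like the red_valve but purple or turquoise is not meant.

How it is judged:
By the outcome, as a careful person would: the job done as asked, in the order asked, and still so for the second after the job is handed in, with the robot touching nothing.
It also fails if it takes over 69 s, if anything falls off the work surface, if the arm or the gripper's body presses on something with over 40 N, if the wrist force passes 120 N, or if a joint passes its speed limit or range.

## Working session

There is one attempt and no reset: what is moved stays moved. The work goes in short steps, Python scripts to look and compute and a tool call to move; the robot and the scene stay as the last step left them, time stands still between calls to the robot, and variables do not carry over. Pictures are saved under pics/ and viewed, and the job is handed in when it is done.

Besides the shell and the picture viewer there is one more tool, called after ">>>" as name([rows], argument=value, ...), one row to a line, values as JSON. step_arm: Moves the arm, as the interface text tells. Its arguments: {"type":"object","properties":{"gripper":{"type":"array","items":{"type":"number"}},"travel":{"type":"array","items":{"type":"array","items":{"type":"number"}}},"turn":{"type":"array","items":{"type":"number"}},"force":{"type":"number"}},"required":["gripper","travel","turn"]}

```bash
ls; mkdir -p pics; python3 - <<'E'
from cell import robot
import cv2,numpy as np
for n in("top","side"):
    p,d=robot.read_camera(n); np.save(f"pics/{n}0d.npy",d); cv2.imwrite(f"pics/{n}0.png",p[:,:,::-1]); print(n,robot.calibration(n))
print(robot.sense())
E
```

```text
pics
top {'vertical_fov': 54.32509193127919, 'cx': 322.35727776484595, 'cy': 202.40685889365463, 'position': array([0.4600982 , 0.00908947, 1.23716495]), 'attitude': array([ 0.7128943 ,  0.04027885, -0.03662334, -0.69915525])}
side {'vertical_fov': 57.9206015341289, 'cx': 315.2826697074565, 'cy': 202.7405616866155, 'position': array([0.5114604 , 0.7461369 , 0.69503287]), 'attitude': array([-0.0418224 , -0.01482007,  0.4416015 ,  0.89611348])}
{'time': 0.1, 'joint_pos': array([-1.18696300e+00,  3.14163378e-01, -4.79352720e-02,  1.21018098e+00,
        1.21692331e-05,  1.57080651e+00]), 'qd': array([ 4.79032764e-05, -9.97533729e-04,  2.55628451e-03,  8.60875786e-04,
        2.55175947e-04,  6.52214158e-04]), 'effort': array([-2.59208238e-03, -5.40767491e+01,  3.40540731e+01,  1.12459934e-02,
       -2.54750157e-04,  7.54823617e-06]), 'tcp_pos': array([ 0.22450737, -0.55588713,  0.23053514]), 'tool_rot': array([-7.29193061e-04,  9.81641155e-01,  1.90735661e-01, -1.35493571e-04]), 'ft_force': array([ 0.89545976, -0.10935399, -0.69043171]), 'moment': array([-0.04236754,  0.03571981, -0.01690798]), 'opening': 0.9987134521417453}
```

View pics/top0.png

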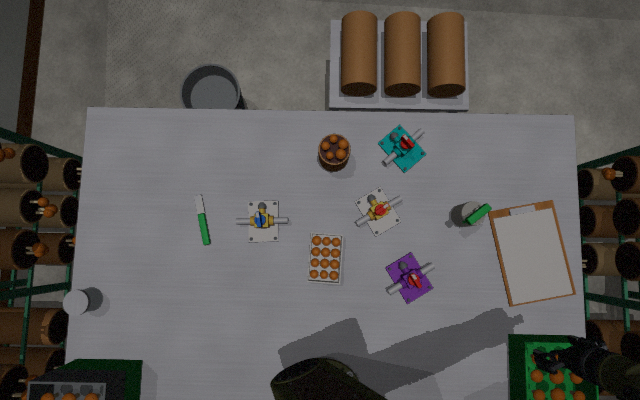

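View pics/side0.png

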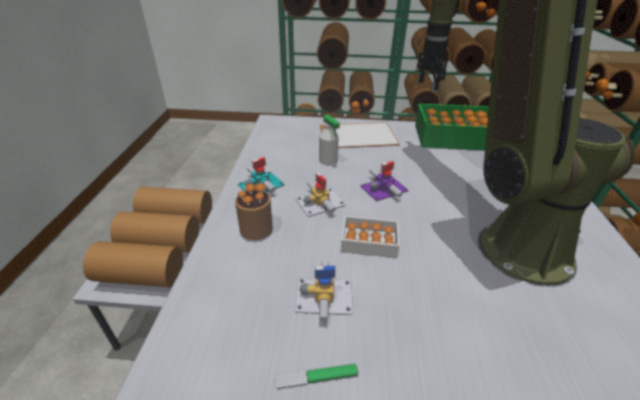

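```bash
cat > h.py <<'E'
import numpy as np,cv2
from scipy.spatial.transform import Rotation as R
from cell import robot
def cam(n):
    c=robot.calibration(n);q=c['attitude'];M=R.from_quat([q[1],q[2],q[3],q[0]]).as_matrix()
    f=200/np.tan(np.radians(c['vertical_fov'])/2); return c['position'],M,f,c['cx'],c['cy']
def ray(n,u,v):
    p,M,f,cx,cy=cam(n); d=M@np.array([(u-cx)/f,-(v-cy)/f,-1.]); return p,d
def onz(n,u,v,z):
    p,d=ray(n,u,v); return p+d*(z-p[2])/d[2]
def proj(n,X):
    p,M,f,cx,cy=cam(n); q=M.T@(np.asarray(X)-p); return cx+f*q[0]/-q[2], cy-f*q[1]/-q[2]
def tri(u1,u2):
    p,d=ray('top',*u1);q,e=ray('side',*u2)
    s=np.linalg.lstsq(np.c_[d,-e],q-p,rcond=None)[0];a=p+s[0]*d;b=q+s[1]*e
    return (a+b)/2,np.linalg.norm(a-b)
E
python3 - <<'E'
import cv2
t=cv2.imread('pics/top0.png');s=cv2.imread('pics/side0.png')
a=cv2.resize(t[180:245,345:415],None,fx=8,fy=8,interpolation=cv2.INTER_CUBIC)
b=cv2.resize(s[165:225,285:355],None,fx=8,fy=8,interpolation=cv2.INTER_CUBIC)
cv2.imwrite('pics/tc.png',a);cv2.imwrite('pics/sc.png',b)
E
```

```text
(no output)
```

View pics/tc.png

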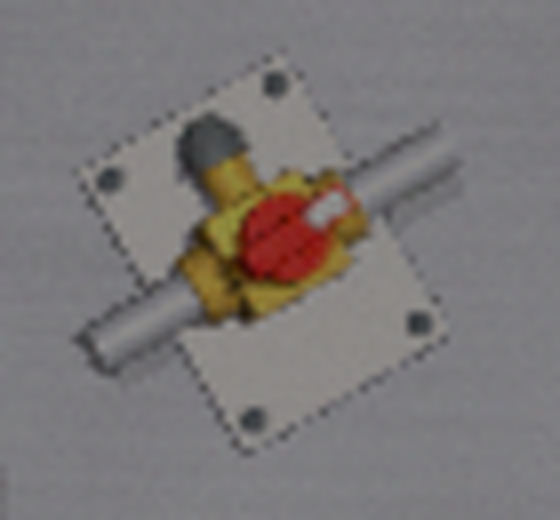

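View pics/sc.png

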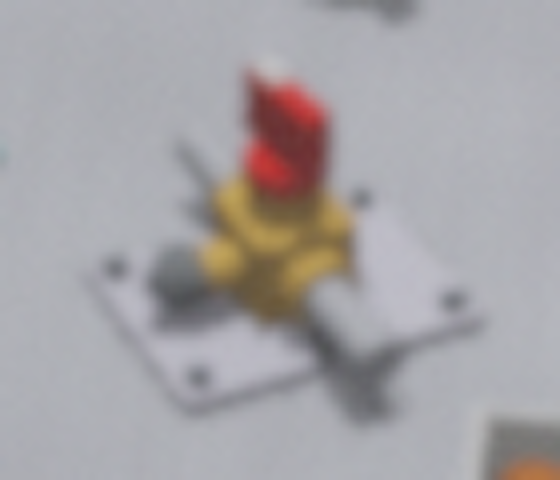

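```bash
python3 - <<'E'
from h import *
T=lambda x,y:((x+.5)/8-.5+345,(y+.5)/8-.5+180)
S=lambda x,y:((x+.5)/8-.5+285,(y+.5)/8-.5+165)
ts=[(275,84),(109,180),(420,323),(253,420)]
P=np.array([onz('top',*T(*p),.008) for p in ts]);print(P,P.mean(0))
ss=[(116,268),(362,199),(199,376),(455,301)]
Q=np.array([onz('side',*S(*p),.008) for p in ss]);print(Q,Q.mean(0))
tc=[(283,53),(82,172),(445,338),(250,453)]
C=np.array([onz('top',*T(*p),.008) for p in tc]);print('corners',C.mean(0))
e=C[1]-C[0]; print('edge dirs',np.degrees(np.arctan2(*(C[1]-C[0])[1::-1])),np.degrees(np.arctan2(*(C[3]-C[2])[1::-1])),np.degrees(np.arctan2(*(C[0]-C[2])[1::-1])),np.degrees(np.arctan2(*(C[1]-C[3])[1::-1])), np.linalg.norm(C[1]-C[0]),np.linalg.norm(C[0]-C[2]))
m=onz('top',*T(327,207),.102);print('mark',m)
print(tri(T(327,207),S(270,68)))
c=(P.mean(0)+0)
for n in('top','side'):
    for z in(.102,.062): print(n,proj(n,[*c[:2],z]))
# red mask
for n,(r0,r1,c0,c1) in dict(top=(180,245,345,415),side=(165,225,285,355)).items():
    im=cv2.imread(f'pics/{n}0.png').astype(int); d=np.load(f'pics/{n}0d.npy')
    sub=im[r0:r1,c0:c1];m=(sub[...,2]>100)&(sub[...,1]<80)&(sub[...,0]<80)
    v,u=np.nonzero(m);print(n,len(u),u.mean()+c0,v.mean()+r0)
    p,M,f,cx,cy=cam(n)
    w=(sub.min(-1)>150)
    U=u+c0;V=v+r0;D=d[V,U];X=np.c_[(U-cx)/f*D,-(V-cy)/f*D,-D]@M.T+p
    print(X.min(0),X.max(0)); t=X[X[:,2]>.09];print('top pts',len(t),t.mean(0) if len(t) else '')
E
```

```text
[[ 0.63726658 -0.16241408  0.008     ]
 [ 0.59759046 -0.09681022  0.008     ]
 [ 0.54322419 -0.2199138   0.008     ]
 [ 0.50377834 -0.15429698  0.008     ]] [ 0.57046489 -0.15835877  0.008     ]
[[ 0.63632988 -0.16355317  0.008     ]
 [ 0.54194155 -0.22063398  0.008     ]
 [ 0.59675692 -0.09918089  0.008     ]
 [ 0.50185704 -0.15567405  0.008     ]] [ 0.56922135 -0.15976052  0.008     ]
corners [ 0.56967213 -0.15863898  0.008     ]
edge dirs 121.76733824468057 121.36212426050436 29.758863488953907 31.44263120306642 0.09347173135406794 0.12934738935596407
mark [ 0.5786757  -0.16847568  0.102     ]
(array([ 0.5777626 , -0.16830219,  0.10304933]), np.float64(0.0015982910093539015))
top (np.float64(381.96773588470546), np.float64(208.16533806290064))
top (np.float64(380.011831830211), np.float64(209.4076634531624))
side (np.float64(320.2051758885514), np.float64(175.2612024291404))
side (np.float64(319.960665366932), np.float64(186.24427352728165))
top 103 380.4757281553398 209.15533980582524
[ 0.4600982  -0.18198902  0.04279876] [0.58845953 0.00908947 1.23716495]
top pts 46 [ 0.56439903 -0.15074591  0.12720309]
side 100 320.24 183.07999999999998
[ 0.55705442 -0.16354967  0.05740485] [ 0.58180414 -0.13416768  0.10338257]
top pts 29 [ 0.56689486 -0.14616407  0.09697448]
```

```bash
python3 - <<'E'
from h import *
for nm,uv,z in [('log',(334,150),.12),('sprayer',(466,214),.1),('purple',(410,278),.1),('turq',(402,147),.1),('punnet',(325,259),.04),('blue',(263,220),.1)]: print(nm,onz('top',*uv,z).round(3))
t=cv2.imread('pics/top0.png')[196:222,368:394];s=cv2.imread('pics/side0.png')[168:196,306:334]
o=[]
for i in(t,s):
    i=np.clip(i.astype(float)*1.6,0,255).astype(np.uint8)
    o.append(cv2.resize(i,(390,390),interpolation=cv2.INTER_NEAREST))
cv2.imwrite('pics/c2.png',np.hstack(o))
im=t.astype(int)
# predicted bar axis ends for several angles
c=np.array([.5698,-.159])
for b in(-45,-50,-55,-60,-65):
    d=np.array([np.cos(np.radians(b)),np.sin(np.radians(b))])
    for r in(.023,-.023):
        print(b,r,[tuple(np.round(((np.array(proj(n,[*(c+r*d),.102]))-off+.5)*sc),0)) for n,off,sc in(('top',np.array([368,196]),15),('side',np.array([306,168]),13.93))])
E
```

```text
log [ 0.737 -0.015  0.12 ]
sprayer [ 0.558 -0.404  0.1  ]
purple [ 0.371 -0.24   0.1  ]
turq [ 0.755 -0.218  0.1  ]
punnet [0.418 0.005 0.04 ]
blue [0.529 0.189 0.1  ]
-45 0.023 [(np.float64(304.0), np.float64(112.0)), (np.float64(139.0), np.float64(62.0))]
-45 -0.023 [(np.float64(136.0), np.float64(275.0)), (np.float64(279.0), np.float64(153.0))]
-50 0.023 [(np.float64(311.0), np.float64(120.0)), (np.float64(147.0), np.float64(59.0))]
-50 -0.023 [(np.float64(129.0), np.float64(267.0)), (np.float64(271.0), np.float64(156.0))]
-55 0.023 [(np.float64(317.0), np.float64(128.0)), (np.float64(154.0), np.float64(56.0))]
-55 -0.023 [(np.float64(123.0), np.float64(259.0)), (np.float64(264.0), np.float64(159.0))]
-60 0.023 [(np.float64(323.0), np.float64(137.0)), (np.float64(163.0), np.float64(54.0))]
-60 -0.023 [(np.float64(118.0), np.float64(250.0)), (np.float64(255.0), np.float64(161.0))]
-65 0.023 [(np.float64(327.0), np.float64(146.0)), (np.float64(171.0), np.float64(52.0))]
-65 -0.023 [(np.float64(113.0), np.float64(241.0)), (np.float64(246.0), np.float64(163.0))]
```

View pics/c2.png

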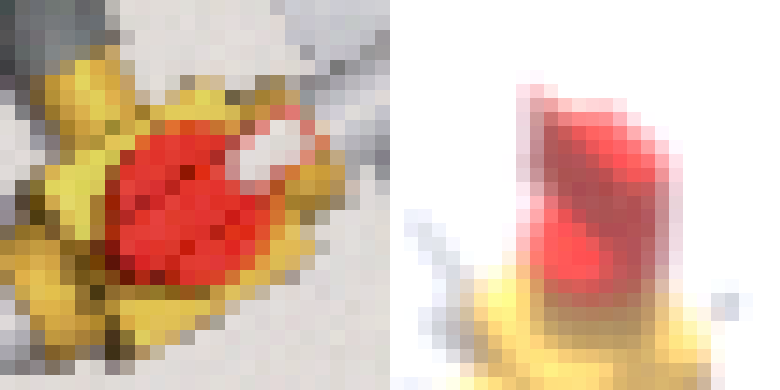

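>>> step_arm([
  [0.01,0.01,0],
  [0.018,0.02,0],
  [0.018,0.02,0],
  [0.018,0.02,0],
  [0.018,0.02,0],
  [0.018,0.02,0],
  [0.018,0.02,0],
  [0.018,0.02,0],
  [0.018,0.02,0],
  [0.018,0.02,0],
  [0.018,0.02,0],
  [0.018,0.02,0],
  [0.018,0.02,0],
  [0.018,0.02,0],
  [0.018,0.02,0],
  [0.018,0.02,0],
  [0.018,0.02,0],
  [0.018,0.02,0],
  [0.01,0.02,0],
  [0,0.02,0],
], gripper=[0.085,0.085,0.085,0.085,0.085,0.085,0.085,0.085,0.085,0.085,0.085,0.085,0.085,0.085,0.085,0.085,0.085,0.085,0.085,0.085], turn=[0.05,0.14,0.14,0.14,0.14,0.14,0.14,0.14,0.14,0.14,0.14,0.14,0.14,0.14,0.14,0.14,0.14,0.14,0.14,0.14])

```text
time: 2.1
tcp_pos: [0.5516, -0.1643, 0.2308]
tool_rot: [-0.0, 0.019, 1.0, 0.0]
ft_force: [-0.9, -0.1, -0.0]
opening: 0.995
```

```bash
cat >> h.py <<'E'
def st():
    s=robot.sense();q=s['tool_rot'];M=R.from_quat([q[1],q[2],q[3],q[0]]).as_matrix()
    print('t',round(s['time'],2),'tcp',s['tcp_pos'].round(4),'psi',np.degrees(np.arctan2(M[1,1],M[0,1])).round(2),'tilt',M[:,2].round(3),'q',np.degrees(s['joint_pos']).round(1),'F',s['ft_force'].round(2),'M',s['moment'].round(3),'op',round(s['opening']*85.4,2))
E
python3 -c "from h import *;st()"
```

```text
t 2.1 tcp [ 0.5516 -0.1643  0.2308] psi 87.78 tilt [-0.     0.001 -1.   ] q [-16.6  15.3  -6.3  68.4   0.  -14.4] F [-0.91 -0.11 -0.01] M [-0.093  0.001 -0.024] op 84.96
```

>>> step_arm([
  [0.01,0.007,0],
  [0.009,0,0],
  [0,0,0],
  [0,0,0],
  [0,0,0],
  [0,0,0],
  [0,0,0],
  [0,0,-0.01],
  [0,0,-0.01],
  [0,0,-0.01],
  [0,0,-0.01],
  [0,0,-0.01],
  [0,0,-0.01],
  [0,0,-0.01],
  [0,0,-0.01],
  [0,0,-0.01],
  [0,0,-0.01],
  [0,0,0],
], gripper=[0.085,0.085,0.085,0.085,0.085,0.085,0.085,0.085,0.085,0.085,0.085,0.085,0.085,0.085,0.085,0.085,0.085,0.085], turn=[0.14,0.14,0.14,0.14,0.14,0.14,0.14,0.14,0.14,0.14,0.14,0.14,0.14,0.14,0.14,0.11,0,0])

```text
time: 3.9
tcp_pos: [0.5684, -0.1584, 0.1297]
tool_rot: [0.0, 0.882, -0.471, -0.001]
ft_force: [0.1, -0.4, -0.1]
opening: 0.998
```

```bash
cat >> h.py <<'E'
def look(tag,boxes={'top':(160,260,330,430),'side':(120,220,270,370)}):
    o=[]
    for n,(a,b,c,d) in boxes.items():
        p,_=robot.read_camera(n); cv2.imwrite(f'pics/{n}_{tag}.png',p[:,:,::-1]); o.append(cv2.resize(np.clip(p[a:b,c:d,::-1]*1.3,0,255).astype(np.uint8),(400,400),interpolation=cv2.INTER_CUBIC))
    cv2.imwrite(f'pics/look_{tag}.png',np.hstack(o))
E
python3 -c "from h import *;look('a');st()"
```

```text
t 4.0 tcp [ 0.5695 -0.1589  0.1312] psi -146.17 tilt [-0.001  0.    -1.   ] q [ -15.6   20.3  -12.9   56.9    0.  -139.4] F [ 1.14 -0.08 -0.81] M [0.006 0.006 0.009] op 85.19
```

View pics/look_a.png

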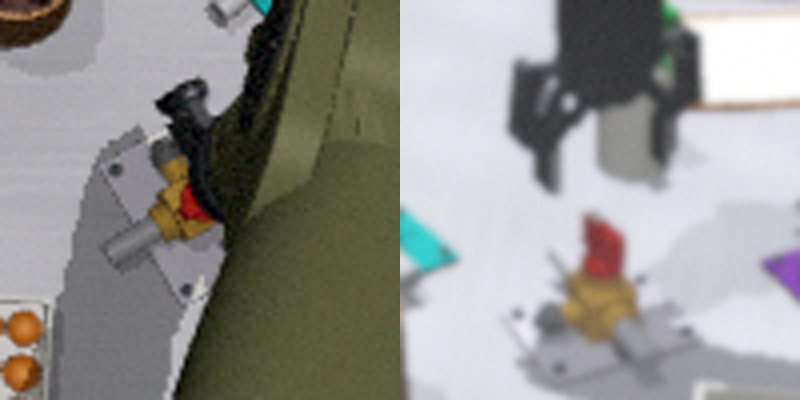

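>>> step_arm([
  [0,0,-0.018],
  [0,0,-0.018],
  [0,0,-0.018],
  [0,0,0],
  [0,0,0],
  [0,0,0],
  [0,0,0],
  [0,0,0],
  [0,0,0],
  [0,0,0],
  [0,0,0],
  [0,0,0],
  [0,0,0],
], gripper=[0.085,0.085,0.085,0.085,0.05,0.04,0.03,0.025,0.02,0.018,0.016,0.014,0.012], turn=[0,0,0,0,0,0,0,0,0,0,0,0,0], force=20)

```text
time: 5.3
tcp_pos: [0.5701, -0.1593, 0.0774]
tool_rot: [-0.0, 0.883, -0.47, 0.0]
ft_force: [1.1, 0.4, -0.0]
opening: 0.142
```

```bash
python3 -c "from h import *;look('b');st()"
```

```text
t 5.4 tcp [ 0.57   -0.1592  0.0774] psi -146.11 tilt [ 0.001  0.    -1.   ] q [ -15.6   23.   -16.6   50.4    0.  -139.5] F [ 2.32  0.76 -0.11] M [ 0.066 -0.273  0.058] op 12.06
```

View pics/look_b.png

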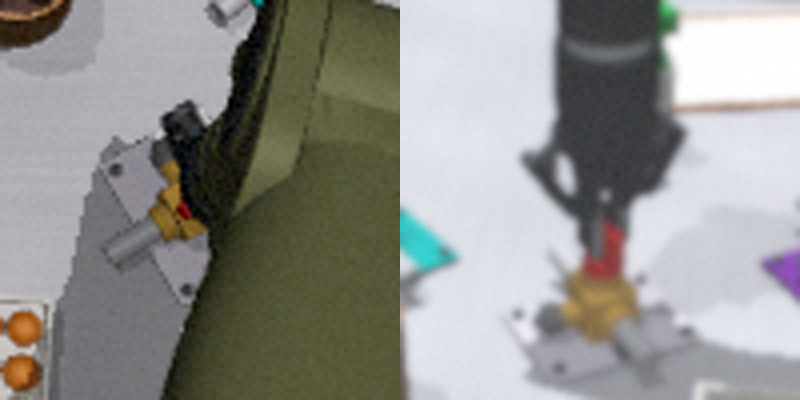

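>>> step_arm([
  [0,0,0],
  [0,0,0],
  [0,0,0],
  [0,0,0],
], gripper=[0.005,0.005,0.005,0.005], turn=[0,0,0,0], force=60)

```text
time: 5.8
tcp_pos: [0.57, -0.1593, 0.0775]
tool_rot: [-0.0, 0.882, -0.47, 0.0]
ft_force: [2.0, 0.2, 1.3]
opening: 0.126
```

```bash
python3 -c "from h import *;st()"
```

```text
t 5.8 tcp [ 0.57   -0.1593  0.0775] psi -146.11 tilt [ 0.001  0.    -1.   ] q [ -15.6   23.   -16.6   50.4    0.  -139.5] F [2.04 0.23 1.31] M [ 0.197 -0.448  0.068] op 10.76
```

>>> step_arm([
  [0,0,0],
  [0,0,0],
  [0,0,0],
  [0,0,0],
  [0,0,0],
  [0,0,0],
  [0,0,0],
  [0,0,0],
  [0,0,0],
  [0,0,0],
], gripper=[0.005,0.005,0.005,0.005,0.005,0.005,0.005,0.005,0.005,0.005], turn=[-0.05,-0.05,-0.05,-0.05,-0.05,-0.05,-0.05,-0.05,0,0])

```text
time: 6.8
tcp_pos: [0.5697, -0.1595, 0.0775]
tool_rot: [0.0, 0.772, -0.636, 0.0]
ft_force: [0.5, -0.4, 2.8]
opening: 0.128
```

```bash
python3 -c "from h import *;st()"
```

```text
t 6.8 tcp [ 0.5697 -0.1595  0.0775] psi -168.98 tilt [ 0. -0. -1.] q [ -15.6   23.   -16.6   50.4   -0.  -116.7] F [ 0.5  -0.44  2.78] M [ 0.133 -0.228 -0.082] op 10.9
```

>>> step_arm([
  [0,0,0],
  [0,0,0],
  [0,0,0],
  [0,0,0],
  [0,0,0],
], gripper=[0.005,0.005,0.005,0.005,0.005], turn=[-0.05,-0.05,-0.05,-0.05,-0.05])

```text
time: 7.3
tcp_pos: [0.5695, -0.1594, 0.0775]
tool_rot: [-0.0, -0.686, 0.728, -0.0]
ft_force: [0.5, 0.7, 4.5]
opening: 0.126
```

```bash
python3 -c "from h import *;st()"
```

```text
t 7.3 tcp [ 0.5695 -0.1594  0.0775] psi 176.59 tilt [-0. -0. -1.] q [ -15.6   23.   -16.6   50.4   -0.  -102.2] F [0.51 0.7  4.53] M [ 0.065 -0.061  0.093] op 10.75
```

>>> step_arm([
  [0,0,0],
  [0,0,0],
  [0,0,0],
  [0,0,0],
  [0,0,0],
], gripper=[0.005,0.005,0.005,0.005,0.005], turn=[-0.05,-0.05,-0.05,-0.05,-0.05])

```text
time: 7.8
tcp_pos: [0.5693, -0.1594, 0.0775]
tool_rot: [-0.0, -0.59, 0.808, 0.0]
ft_force: [-0.3, 1.2, 4.3]
opening: 0.129
```

```bash
python3 -c "from h import *;st();look('c')"
```

```text
t 7.8 tcp [ 0.5693 -0.1594  0.0775] psi 162.26 tilt [-0.001 -0.    -1.   ] q [-15.6  23.  -16.6  50.4  -0.  -87.9] F [-0.35  1.2   4.34] M [0.19  0.063 0.068] op 11.0
```

View pics/look_c.png

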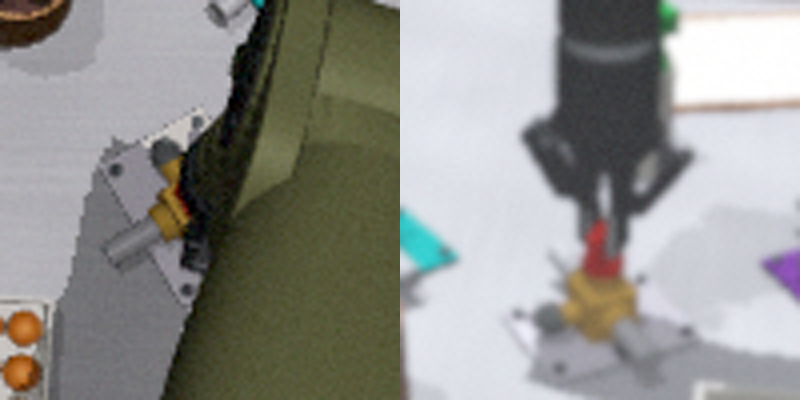

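>>> step_arm([
  [0,0,0],
  [0,0,0],
  [0,0,0],
  [0,0,0],
  [0,0,0],
  [0,0,0],
  [0,0,0],
  [0,0,0],
  [0,0,0],
  [0,0,0],
  [0,0,0],
  [0,0,0],
  [0,0,0],
  [0,0,0],
  [0,0,0],
  [0,0,0],
], gripper=[0.005,0.005,0.005,0.005,0.005,0.005,0.005,0.005,0.005,0.005,0.005,0.005,0.005,0.005,0.005,0.005], turn=[-0.08,-0.08,-0.08,-0.08,-0.08,-0.08,-0.08,-0.08,-0.08,-0.08,-0.08,-0.08,-0.08,-0.06,-0.04,-0.02])

```text
time: 9.5
tcp_pos: [0.5689, -0.1587, 0.0774]
tool_rot: [-0.001, -0.052, 0.999, 0.001]
ft_force: [-1.7, 2.6, 7.1]
opening: 0.125
```

```bash
python3 -c "from h import *;st()"
```

```text
t 9.5 tcp [ 0.5689 -0.1587  0.0774] psi 95.92 tilt [-0.001  0.001 -1.   ] q [-15.6  22.9 -16.7  50.5   0.1 -21.5] F [-1.68  2.63  7.05] M [0.675 0.487 0.087] op 10.66
```

>>> step_arm([
  [0,0,0],
  [0,0,0],
  [0,0,0],
], gripper=[0.005,0.005,0.005], turn=[-0.03,-0.03,-0.03])

```text
time: 9.8
tcp_pos: [0.5689, -0.1586, 0.0774]
tool_rot: [-0.001, -0.007, 1.0, 0.001]
ft_force: [-1.4, 3.2, 7.5]
opening: 0.129
```

```bash
python3 -c "from h import *;st()"
```

```text
t 9.8 tcp [ 0.5689 -0.1586  0.0774] psi 90.76 tilt [-0.001  0.001 -1.   ] q [-15.6  22.9 -16.7  50.5   0.1 -16.4] F [-1.4   3.21  7.53] M [0.654 0.546 0.067] op 11.0
```

>>> step_arm([
  [0,0,0],
  [0,0,0],
], gripper=[0.005,0.005], turn=[-0.035,-0.035])

```text
time: 10.0
tcp_pos: [0.5689, -0.1585, 0.0775]
tool_rot: [-0.001, 0.028, 1.0, 0.001]
ft_force: [-2.1, 2.9, 6.9]
opening: 0.128
```

```bash
python3 -c "from h import *;st()"
```

```text
t 10.0 tcp [ 0.5689 -0.1585  0.0775] psi 86.74 tilt [-0.001  0.002 -1.   ] q [-15.6  22.9 -16.7  50.5   0.1 -12.4] F [-2.08  2.93  6.93] M [0.75  0.463 0.07 ] op 10.93
```

>>> step_arm([
  [0,0,0],
  [0,0,0],
], gripper=[0.005,0.005], turn=[-0.035,-0.035])

```text
time: 10.2
tcp_pos: [0.5689, -0.1585, 0.0774]
tool_rot: [-0.001, 0.063, 0.998, 0.001]
ft_force: [-2.3, 2.7, 7.1]
opening: 0.126
```

```bash
python3 -c "from h import *;st()"
```

```text
t 10.2 tcp [ 0.5689 -0.1585  0.0774] psi 82.74 tilt [-0.001  0.002 -1.   ] q [-15.6  22.9 -16.7  50.5   0.1  -8.3] F [-2.26  2.7   7.13] M [ 0.819  0.503 -0.014] op 10.73
```

>>> step_arm([
  [0,0,0],
  [0,0,0],
], gripper=[0.005,0.005], turn=[-0.035,-0.035])

```text
time: 10.4
tcp_pos: [0.5689, -0.1584, 0.0774]
tool_rot: [-0.001, 0.098, 0.995, 0.001]
ft_force: [-1.9, 3.2, 6.6]
opening: 0.127
```

```bash
python3 -c "from h import *;st()"
```

```text
t 10.4 tcp [ 0.5689 -0.1584  0.0774] psi 78.73 tilt [-0.001  0.002 -1.   ] q [-15.6  22.9 -16.7  50.5   0.1  -4.3] F [-1.87  3.23  6.62] M [0.748 0.499 0.065] op 10.86
```

>>> step_arm([
  [0,0,0],
  [0,0,0],
], gripper=[0.005,0.005], turn=[-0.035,-0.035])

```text
time: 10.6
tcp_pos: [0.5689, -0.1584, 0.0774]
tool_rot: [-0.001, 0.133, 0.991, 0.001]
ft_force: [-0.9, 3.1, 7.6]
opening: 0.131
```

```bash
python3 -c "from h import *;st()"
```

```text
t 10.6 tcp [ 0.5689 -0.1584  0.0774] psi 74.72 tilt [-0.001  0.002 -1.   ] q [-15.6  22.9 -16.7  50.5   0.1  -0.3] F [-0.91  3.14  7.56] M [0.84  0.418 0.031] op 11.18
```

>>> step_arm([
  [0,0,0],
  [0,0,0],
], gripper=[0.005,0.005], turn=[-0.035,-0.035])

```text
time: 10.8
tcp_pos: [0.5689, -0.1583, 0.0774]
tool_rot: [-0.001, 0.168, 0.986, 0.001]
ft_force: [-0.6, 2.8, 6.8]
opening: 0.129
```

```bash
python3 -c "from h import *;st()"
```

```text
t 10.8 tcp [ 0.5689 -0.1583  0.0774] psi 70.71 tilt [-0.001  0.002 -1.   ] q [-15.6  22.9 -16.7  50.5   0.1   3.7] F [-0.63  2.79  6.78] M [0.857 0.451 0.11 ] op 11.05
```

>>> step_arm([
  [0,0,0],
  [0,0,0],
], gripper=[0.005,0.005], turn=[-0.035,-0.035])

```text
time: 11.0
tcp_pos: [0.569, -0.1583, 0.0775]
tool_rot: [-0.001, 0.202, 0.979, 0.001]
ft_force: [-1.8, 2.5, 7.5]
opening: 0.129
```

```bash
python3 -c "from h import *;st()"
```

```text
t 11.0 tcp [ 0.569  -0.1583  0.0775] psi 66.7 tilt [-0.001  0.002 -1.   ] q [-15.6  22.9 -16.7  50.5   0.1   7.7] F [-1.8   2.49  7.49] M [0.886 0.434 0.062] op 11.0
```

>>> step_arm([
  [0,0,0],
  [0,0,0],
], gripper=[0.005,0.005], turn=[-0.035,-0.035])

```text
time: 11.2
tcp_pos: [0.569, -0.1582, 0.0774]
tool_rot: [-0.001, 0.236, 0.972, 0.001]
ft_force: [-1.6, 3.4, 6.6]
opening: 0.128
```

```bash
python3 -c "from h import *;st()"
```

```text
t 11.2 tcp [ 0.569  -0.1582  0.0774] psi 62.69 tilt [-0.001  0.002 -1.   ] q [-15.6  22.9 -16.7  50.5   0.1  11.7] F [-1.63  3.44  6.59] M [0.94  0.43  0.064] op 10.97
```

>>> step_arm([
  [0,0,0],
  [0,0,0],
], gripper=[0.005,0.005], turn=[-0.035,-0.035])

```text
time: 11.4
tcp_pos: [0.569, -0.1582, 0.0774]
tool_rot: [-0.001, 0.27, 0.963, 0.001]
ft_force: [-1.0, 4.4, 6.4]
opening: 0.127
```

```bash
python3 -c "from h import *;st()"
```

```text
t 11.4 tcp [ 0.569  -0.1582  0.0774] psi 58.68 tilt [-0.001  0.002 -1.   ] q [-15.6  22.9 -16.7  50.5   0.1  15.7] F [-1.03  4.45  6.43] M [0.915 0.355 0.045] op 10.86
```

>>> step_arm([
  [0,0,0],
  [0,0,0],
], gripper=[0.005,0.005], turn=[-0.035,-0.035])

```text
time: 11.6
tcp_pos: [0.5691, -0.1582, 0.0774]
tool_rot: [-0.001, 0.303, 0.953, 0.001]
ft_force: [-1.5, 4.4, 7.1]
opening: 0.129
```

```bash
python3 -c "from h import *;st()"
```

```text
t 11.6 tcp [ 0.5691 -0.1582  0.0774] psi 54.67 tilt [-0.001  0.002 -1.   ] q [-15.6  22.9 -16.7  50.5   0.1  19.7] F [-1.52  4.36  7.07] M [1.006 0.374 0.087] op 11.02
```

>>> step_arm([
  [0,0,0],
  [0,0,0],
], gripper=[0.005,0.005], turn=[-0.035,-0.035])

```text
time: 11.8
tcp_pos: [0.5691, -0.1581, 0.0774]
tool_rot: [-0.001, 0.337, 0.942, 0.001]
ft_force: [-1.5, 3.6, 6.7]
opening: 0.131
```

```bash
python3 -c "from h import *;st()"
```

```text
t 11.8 tcp [ 0.5691 -0.1581  0.0774] psi 50.66 tilt [-0.001  0.002 -1.   ] q [-15.6  22.9 -16.7  50.5   0.1  23.7] F [-1.53  3.63  6.7 ] M [0.945 0.371 0.078] op 11.21
```

>>> step_arm([
  [0,0,0],
  [0,0,0],
], gripper=[0.005,0.005], turn=[-0.035,-0.035])

```text
time: 12.0
tcp_pos: [0.5691, -0.1581, 0.0774]
tool_rot: [-0.001, 0.369, 0.929, 0.001]
ft_force: [-1.9, 4.1, 6.5]
opening: 0.13
```

```bash
python3 -c "from h import *;st()"
```

```text
t 12.0 tcp [ 0.5691 -0.1581  0.0774] psi 46.65 tilt [-0.001  0.002 -1.   ] q [-15.6  22.9 -16.7  50.5   0.1  27.8] F [-1.86  4.1   6.53] M [1.044 0.325 0.06 ] op 11.12
```

>>> step_arm([
  [0,0,0],
  [0,0,0],
], gripper=[0.005,0.005], turn=[-0.035,-0.035])

```text
time: 12.2
tcp_pos: [0.5692, -0.1581, 0.0774]
tool_rot: [-0.001, 0.402, 0.916, 0.001]
ft_force: [-0.0, 4.6, 6.7]
opening: 0.128
```

```bash
python3 -c "from h import *;st()"
```

```text
t 12.2 tcp [ 0.5692 -0.1581  0.0774] psi 42.64 tilt [-0.001  0.003 -1.   ] q [-15.6  22.9 -16.7  50.5   0.1  31.8] F [-0.03  4.63  6.71] M [1.082 0.243 0.087] op 10.92
```

>>> step_arm([
  [0,0,0],
  [0,0,0],
], gripper=[0.005,0.005], turn=[-0.035,-0.035])

```text
time: 12.4
tcp_pos: [0.5692, -0.158, 0.0774]
tool_rot: [-0.001, 0.433, 0.901, 0.001]
ft_force: [-1.0, 3.9, 5.3]
opening: 0.127
```

```bash
python3 -c "from h import *;st();print(robot.sense()['effort'][5])"
```

```text
t 12.4 tcp [ 0.5692 -0.158   0.0774] psi 38.63 tilt [-0.001  0.003 -1.   ] q [-15.6  22.9 -16.7  50.5   0.1  35.8] F [-0.99  3.91  5.31] M [1.097 0.297 0.035] op 10.88
-0.3006250597536564
```

>>> step_arm([
  [0,0,0],
  [0,0,0],
], gripper=[0.005,0.005], turn=[-0.035,-0.035])

```text
time: 12.6
tcp_pos: [0.5692, -0.158, 0.0775]
tool_rot: [-0.001, 0.465, 0.885, 0.001]
ft_force: [-1.0, 5.0, 6.3]
opening: 0.128
```

```bash
python3 -c "from h import *;st();print(robot.sense()['effort'][5])"
```

```text
t 12.6 tcp [ 0.5692 -0.158   0.0775] psi 34.62 tilt [-0.     0.003 -1.   ] q [-15.6  22.9 -16.7  50.5   0.1  39.8] F [-0.99  5.05  6.28] M [1.093 0.236 0.108] op 10.95
-0.30077800154685974
```

```bash
cat >> h.py <<'E'
def st2():
    s=robot.sense();q=s['tool_rot'];M=R.from_quat([q[1],q[2],q[3],q[0]]).as_matrix()
    print('t',round(s['time'],2),'psi',np.degrees(np.arctan2(M[1,1],M[0,1])).round(2),'F',s['ft_force'].round(1),'Mz',s['moment'][2].round(3),'e6',s['effort'][5].round(4),'q6',np.degrees(s['joint_pos'][5]).round(2),'op',round(s['opening']*85.4,2))
E
```

>>> step_arm([
  [0,0,0],
  [0,0,0],
], gripper=[0.005,0.005], turn=[-0.035,-0.035])

```text
time: 12.8
tcp_pos: [0.5693, -0.158, 0.0774]
tool_rot: [-0.001, 0.495, 0.869, 0.001]
ft_force: [-0.8, 3.8, 6.3]
opening: 0.129
```

```bash
python3 -c "from h import *;st2()"
```

```text
t 12.8 psi 30.61 F [-0.8  3.8  6.3] Mz 0.03 e6 -0.301 q6 43.8 op 11.02
```

>>> step_arm([
  [0,0,0],
  [0,0,0],
], gripper=[0.005,0.005], turn=[-0.035,-0.035])

```text
time: 13.0
tcp_pos: [0.5694, -0.158, 0.0775]
tool_rot: [-0.001, 0.525, 0.851, 0.001]
ft_force: [-0.7, 5.4, 6.7]
opening: 0.124
```

```bash
python3 -c "from h import *;st2()"
```

```text
t 13.0 psi 26.61 F [-0.7  5.4  6.7] Mz 0.048 e6 -0.3012 q6 47.81 op 10.58
```

>>> step_arm([
  [0,0,0],
  [0,0,0],
], gripper=[0.005,0.005], turn=[-0.035,-0.035])

```text
time: 13.2
tcp_pos: [0.5694, -0.1579, 0.0774]
tool_rot: [-0.001, 0.555, 0.832, 0.001]
ft_force: [-0.6, 4.2, 6.4]
opening: 0.128
```

```bash
python3 -c "from h import *;st2()"
```

```text
t 13.2 psi 22.6 F [-0.6  4.2  6.4] Mz 0.061 e6 -0.3013 q6 51.82 op 10.9
```

>>> step_arm([
  [0,0,0],
  [0,0,0],
], gripper=[0.005,0.005], turn=[-0.035,-0.035])

```text
time: 13.4
tcp_pos: [0.5695, -0.1579, 0.0775]
tool_rot: [-0.001, 0.584, 0.812, 0.001]
ft_force: [-0.8, 5.4, 6.1]
opening: 0.128
```

```bash
python3 -c "from h import *;st2()"
```

```text
t 13.4 psi 18.58 F [-0.8  5.4  6.1] Mz 0.086 e6 -0.3015 q6 55.83 op 10.9
```

>>> step_arm([
  [0,0,0],
  [0,0,0],
], gripper=[0.005,0.005], turn=[-0.035,-0.035])

```text
time: 13.6
tcp_pos: [0.5695, -0.1579, 0.0775]
tool_rot: [-0.001, 0.612, 0.791, 0.001]
ft_force: [-0.4, 5.1, 5.7]
opening: 0.126
```

```bash
python3 -c "from h import *;st2()"
```

```text
t 13.6 psi 14.58 F [-0.4  5.1  5.7] Mz 0.052 e6 -0.3016 q6 59.84 op 10.73
```

>>> step_arm([
  [0,0,0],
  [0,0,0],
], gripper=[0.005,0.005], turn=[-0.035,-0.035])

```text
time: 13.8
tcp_pos: [0.5696, -0.1579, 0.0775]
tool_rot: [-0.001, 0.639, 0.769, 0.001]
ft_force: [-0.3, 5.6, 4.4]
opening: 0.125
```

```bash
python3 -c "from h import *;st2()"
```

```text
t 13.8 psi 10.56 F [-0.3  5.6  4.4] Mz 0.047 e6 -0.3018 q6 63.85 op 10.71
```

>>> step_arm([
  [0,0,0],
  [0,0,0],
], gripper=[0.005,0.005], turn=[-0.035,-0.035])

```text
time: 14.0
tcp_pos: [0.5696, -0.1579, 0.0775]
tool_rot: [-0.001, 0.666, 0.746, 0.001]
ft_force: [-0.4, 4.7, 5.2]
opening: 0.126
```

```bash
python3 -c "from h import *;st2()"
```

```text
t 14.0 psi 6.56 F [-0.4  4.7  5.2] Mz 0.084 e6 -0.302 q6 67.86 op 10.72
```

>>> step_arm([
  [0,0,0],
  [0,0,0],
], gripper=[0.005,0.005], turn=[-0.035,-0.035])

```text
time: 14.2
tcp_pos: [0.5697, -0.1579, 0.0775]
tool_rot: [-0.001, 0.691, 0.723, 0.001]
ft_force: [0.9, 5.0, 5.1]
opening: 0.126
```

```bash
python3 -c "from h import *;st2()"
```

```text
t 14.2 psi 2.54 F [0.9 5.  5.1] Mz 0.043 e6 -0.3022 q6 71.87 op 10.78
```

>>> step_arm([
  [0,0,0],
  [0,0,0],
], gripper=[0.005,0.005], turn=[-0.035,-0.035])

```text
time: 14.4
tcp_pos: [0.5697, -0.1579, 0.0775]
tool_rot: [-0.001, 0.716, 0.698, 0.001]
ft_force: [0.4, 4.3, 6.1]
opening: 0.128
```

```bash
python3 -c "from h import *;st2()"
```

```text
t 14.4 psi -1.46 F [0.4 4.3 6.1] Mz 0.048 e6 -0.3023 q6 75.88 op 10.92
```

>>> step_arm([
  [0,0,0],
  [0,0,0],
], gripper=[0.005,0.005], turn=[-0.035,-0.035])

```text
time: 14.6
tcp_pos: [0.5698, -0.1579, 0.0775]
tool_rot: [-0.001, 0.74, 0.673, 0.001]
ft_force: [1.1, 5.4, 5.4]
opening: 0.126
```

```bash
python3 -c "from h import *;st2()"
```

```text
t 14.6 psi -5.47 F [1.1 5.4 5.4] Mz 0.054 e6 -0.3025 q6 79.89 op 10.74
```

>>> step_arm([
  [0,0,0],
  [0,0,0],
], gripper=[0.005,0.005], turn=[-0.035,-0.035])

```text
time: 14.8
tcp_pos: [0.5699, -0.1579, 0.0775]
tool_rot: [-0.001, 0.763, 0.646, 0.001]
ft_force: [1.1, 4.0, 4.2]
opening: 0.125
```

```bash
python3 -c "from h import *;st2()"
```

```text
t 14.8 psi -9.47 F [1.1 4.  4.2] Mz 0.201 e6 -0.1552 q6 83.89 op 10.64
```

>>> step_arm([
  [0,0,0],
  [0,0,0],
], gripper=[0.005,0.005], turn=[-0.035,-0.035])

```text
time: 15.0
tcp_pos: [0.5699, -0.1579, 0.0775]
tool_rot: [-0.001, 0.785, 0.619, 0.001]
ft_force: [0.8, 4.0, 3.8]
opening: 0.13
```

```bash
python3 -c "from h import *;st2()"
```

```text
t 15.0 psi -13.46 F [0.8 4.  3.8] Mz 0.293 e6 -0.0254 q6 87.88 op 11.08
```

>>> step_arm([
  [0,0,0],
], gripper=[0.005], turn=[0])

```text
time: 15.1
tcp_pos: [0.5699, -0.158, 0.0775]
tool_rot: [-0.001, 0.785, 0.62, 0.001]
ft_force: [-0.2, 5.4, 5.0]
opening: 0.128
```

```bash
python3 -c "from h import *;st2()"
```

```text
t 15.1 psi -13.42 F [-0.2  5.4  5. ] Mz 0.256 e6 0.4644 q6 87.84 op 10.94
```

>>> step_arm([
  [0,0,0],
  [0,0,0],
  [0,0,0],
  [0,0,0],
  [0,0,0],
  [0,0,0],
  [0,0,0],
  [0,0,0],
  [0,0,0],
  [0,0,0],
  [0,0,0],
  [0,0,0],
  [0,0,0],
  [0,0,0],
  [0,0,0],
  [0,0,0],
  [0,0,0],
  [0,0,0],
  [0,0,0],
], gripper=[0.005,0.005,0.005,0.005,0.005,0.005,0.005,0.005,0.005,0.005,0.005,0.005,0.005,0.005,0.005,0.005,0.005,0.005,0.005], turn=[0.05,0.1,0.1,0.1,0.1,0.1,0.1,0.1,0.1,0.1,0.1,0.1,0.1,0.1,0.1,0.1,0.07,0,0])

```text
time: 17.0
tcp_pos: [0.5689, -0.1586, 0.0774]
tool_rot: [-0.001, 0.093, 0.996, 0.001]
ft_force: [-2.4, 4.6, 8.3]
opening: 0.129
```

```bash
python3 -c "from h import *;st2();st()"
```

```text
t 17.0 psi 79.38 F [-2.4  4.6  8.3] Mz 0.056 e6 0.0428 q6 -5.0 op 10.98
t 17.0 tcp [ 0.5689 -0.1586  0.0774] psi 79.38 tilt [-0.001  0.002 -1.   ] q [-15.6  22.9 -16.7  50.5   0.1  -5. ] F [-2.38  4.62  8.32] M [1.064 0.477 0.056] op 10.98
```

>>> step_arm([
  [0,0,0],
  [0,0,0],
  [0,0,0],
  [0,0,0],
], gripper=[0.005,0.005,0.005,0.005], turn=[0.04,0.04,0,0])

```text
time: 17.4
tcp_pos: [0.5689, -0.1586, 0.0774]
tool_rot: [-0.001, 0.053, 0.999, 0.001]
ft_force: [-2.4, 4.3, 7.8]
opening: 0.123
```

```bash
python3 -c "from h import *;st2()"
```

```text
t 17.4 psi 83.97 F [-2.4  4.3  7.8] Mz 0.037 e6 0.0462 q6 -9.58 op 10.51
```

Now at 89.4° open from first contact. Release, rise, and back away.

>>> step_arm([
  [0,0,0],
  [0,0,0],
  [0,0,0],
  [0,0,0],
  [0,0,0],
  [0,0,0],
  [0,0,0],
  [0,0,0],
  [0,0,0.02],
  [0,0,0.04],
  [0,0,0.04],
], gripper=[0.016,0.02,0.03,0.05,0.07,0.085,0.085,0.085,0.085,0.085,0.085], turn=[0,0,0,0,0,0,0,0,0,0,0])

```text
time: 18.5
tcp_pos: [0.5688, -0.1591, 0.1777]
tool_rot: [-0.001, 0.054, 0.999, 0.0]
ft_force: [1.8, 0.3, 0.4]
opening: 0.994
```

>>> step_arm([
  [0,0,0.04],
  [0,0,0.02],
  [-0.015,-0.02,0],
  [-0.015,-0.02,0],
  [-0.015,-0.02,0],
  [-0.015,-0.02,0],
  [-0.015,-0.02,0],
  [-0.015,-0.02,0],
  [-0.015,-0.02,0],
  [-0.015,-0.02,0],
  [-0.015,-0.02,0],
  [0,0,0],
], gripper=[0.085,0.085,0.085,0.085,0.085,0.085,0.085,0.085,0.085,0.085,0.085,0.085], turn=[0,0,0,0,0,0,0,0,0,0,0,0])

```text
time: 19.7
tcp_pos: [0.4331, -0.3412, 0.2374]
tool_rot: [-0.0, 0.055, 0.998, -0.0]
ft_force: [1.1, 0.2, 0.9]
opening: 0.995
```

```bash
python3 - <<'E'
from h import *
st();look('end',{'top':(190,230,360,400),'side':(160,210,295,345)})
c=np.array([.5698,-.159])
for b in(170,174,178):
  d=np.array([np.cos(np.radians(b)),np.sin(np.radians(b))])
  for r in(.018,.023,-.023): 
    X=[*(c+r*d),.102];u=np.array(proj('top',X));v=np.array(proj('side',X));print(b,r,(u-[360,190]+.5)*10,(v-[295,160]+.5)*8+[400,0])
E
```

```text
t 19.7 tcp [ 0.4331 -0.3412  0.2374] psi 83.64 tilt [-0.001 -0.001 -1.   ] q [-38.2  12.6  -9.   68.4  -0.1 -31.8] F [1.13 0.22 0.93] M [ 0.027 -0.039 -0.022] op 84.99
170 0.018 [215.96257067 249.23361205] [654.35349788 132.55082178]
170 0.023 [212.9274072  266.01210691] [667.41061026 134.58650248]
170 -0.023 [240.74481017 112.23648417] [548.19189419 115.99960268]
174 0.018 [220.22752694 249.91353802] [655.03509036 130.74819735]
174 0.023 [218.37955413 266.881815  ] [668.26706618 132.2792431 ]
174 -0.023 [235.31539982 111.37513312] [547.20410748 118.27128757]
178 0.018 [224.52504479 250.29602229] [655.48374162 128.92203266]
178 0.023 [223.87340561 267.37110768] [668.82514346 129.94303877]
178 -0.023 [229.8451812  110.89098619] [546.50745878 120.58217066]
```

View pics/look_end.png

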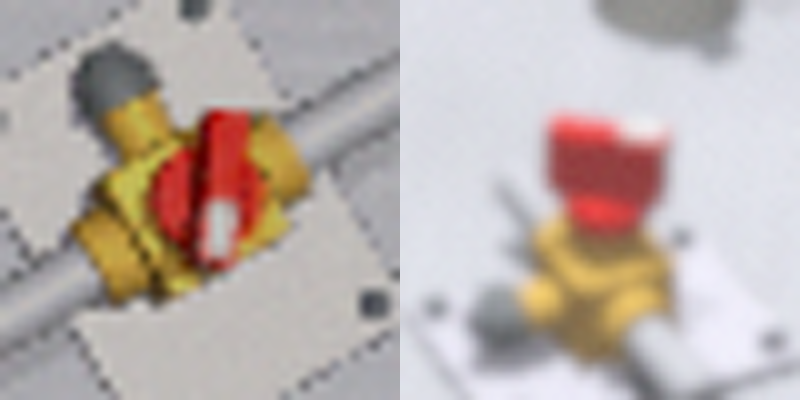

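View pics/top_end.png

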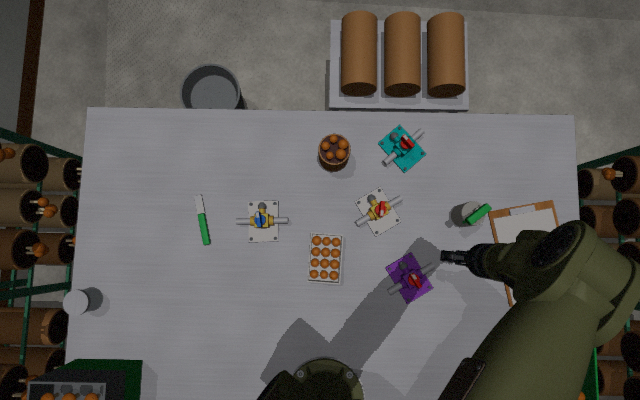

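```bash
python3 -c "
from cell import robot
print(robot.close_job())"
```

```text
the job is handed in; nothing more can be done
None
```

The red valve is set: I seated it gently, opened it about a quarter turn, released it, and handed the job in at about 20 s of the 69 s allowed.

- **Seating:** I turned the handle clockwise about 227°. The needle first touched its seat about 219° from the start, give or take half a degree. I stopped 8° past that, with the wrist reading 0.26–0.29 N m. That is within the gentle range and well short of the 22° that spoils the seat.
- **Opening:** I then turned it back to about 89° open, measured from first contact, which is 97° back from where I stopped.
- **Last checks:** After release, the top picture shows the bar pointing at about 174°, the direction the gripper left it in. The arm was clear and read almost no force. By eye, the blue valve and the other things on the bench look unmoved; I did not measure them.
- **What disagreed:** The wrist moment readings were noisy (about ±0.05 N m), so I took the contact point from the last joint's effort, which was steadier. The gripper sat about 1 mm off the handle's axis, giving side forces of about 5 N and an upward force of up to 8 N while turning.

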